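# Tip a steel channel over a plate edge and push it home

## Robot

A 6-joint arm with a two-finger parallel gripper is mounted at the origin on the work surface; the furniture and walls round the work are solid. World frame = base frame: x ahead of the robot, y to its left, z up, the work surface at z = 0. Lengths are in m, angles in rad, forces in N, time in s.
With the tool pointing down it reaches from about 0.4 to 0.825 m from the base axis. Payload 7 kg.
Tool frame: the origin (TCP) lies midway between the tips of the shut fingers; the grasp point (between the pads) lies arm.hold_point_z behind it (arm.hold_point_z is the distance from the TCP to the grasp point, in m); z points along the fingers, y is the line along which they close (so a half turn about z gives the same grasp; the last joint's range is limited). The gripper opens to 88 mm and grips with 3 to 60 N. Pads are 19 mm wide; open, the fingers measure 130 mm over their backs; the gripper's body (78 mm by 193 mm) begins 47 mm behind the grasp point.
Start: joints at [-0.91, 0.359, 0.012, 0, -1.224, -0.288], TCP at [0.246, -0.629, 0.227] pointing down, gripper open.
Joint ranges: [-3.07, 3.07], [-1.43, 2.12], [-1.02, 1.25], [-3.03, 1.67], [-3.05, -0], [-3.03, 3.03]. Speed limits (rad/s): [2.39, 2.39, 3.01, 3.14, 3.14, 3.14].

## Interface

Orientations are given as [roll, pitch, yaw] about the fixed x, y, z axes, in that order (R = Rz(yaw) Ry(pitch) Rx(roll)).
In Python, from station import arm gives the robot as it stands.
- The arm moves only by the shell command python3 -m crank 'ROWS' [OPENING] [FORCE]. ROWS is JSON, a list that holds one entry, the list of rows, each a list of 4 numbers: the shift along the tool's x, y, z in units of 25 mm (1.0 is 25 mm), then the turn about the tool's z in units of 5 degrees (1.0 is 5 degrees). A call has 1 to 12 rows; each row is the pose to reach, as a shift and turn from the pose commanded when the call began, along the tool's axes at that moment; what a row does not reach only later rows make up. A row lasts 1/8 s, in which the tool goes at most 62.5 mm and 10.7 degrees, less where a joint would pass 70% of its speed; a pose out of reach is approached as far as the arm can. A call with a gripper value outside its range is refused whole. OPENING is the closure, from 0 (fully open) to 1 (shut), set as the call begins (- or left out, the last holds). The fingers move at their own pace and stop on an object; FORCE is the grip in N (left out, the last holds). Time passes only in rows, so rows that repeat a pose let the fingers close. It gives the time, the measured TCP pose, the force, the opening and the grip force at its end, in the units of the state.
- arm.get_state(): the state, without advancing time (a new reading comes with each control period).
- arm.grab_frame(name): name is "scene" or "top" or "wrist"; returns (picture, depth): 400x640x3 uint8, red, green, blue; 400x640 float32, m along the optical axis (not along the pixel's ray), 0 where there is no reading.
- arm.get_calibration(name): a dict with "mtx" (3x3 intrinsics, pixels), "k1" (the pictures are not rectified: a ray, as slopes to the right and down, at radius r is drawn at 1 + k1 r^2 times it, then the intrinsics apply), "R" (3x3) and "t" (3): a world point X has camera coordinates R X + t; the wrist camera has in their place "mount" (4x4, takes a point from camera to tool coordinates, whose origin is the TCP and whose axes are the flange's). Camera axes: x right, y down, z forward; pixel columns grow to the right and rows downward; lengths in m; the calibration is good to about 2 mm. A picture is of the moment at which its call begins: read the wrist's pose just before it. get_calibration takes no time and is no camera call.
- arm.job_done(): hands the job in; it is judged then, once.
Trained networks look in the newest picture that a camera, given by its name, has taken for a name from the list of things; names that differ only in an ending like _2 or _b are one class to them, and where a whole thing is asked for, a point or a joint stands for the part that bears it (a point fixed in the world has none). Each returns a list of dicts, best first, with "score" (0 to 1); they miss things now and then, are a little off and sometimes report something else, mostly with a low value. They report only what shows in the picture. A call takes as long as a camera call. They do not tell look-alikes from the thing itself.
- arm.recognise(thing, camera): "extent" ([left, top, width, height] in pixels, round what is visible of it).
- arm.trace(thing, camera): "mask" (400x640 bool, what is visible of it) and "extent" ([left, top, width, height] in pixels, round what is visible of it).
The state is a dict: "t": time; "q": joint angles; "qd": joint speeds; "joint_efforts": joint torques, N m; "eef_pos": TCP position; "ee_rot": TCP orientation; "force": force on the tool from outside, world axes, zero at the start; "moment": the same for the moment, N m; "width": finger opening in m; "gripper_force": force on a finger pad.
Only numpy, scipy, OpenCV 4.12 (cv2) and the standard library are available. Lean on these libraries where they do the work, as an engineer would, in place of code of your own. Each camera call takes 0.05 s, during which the arm holds its last target. There are 200 camera calls.

## Task

Two folded steel channels lie open side down in front of the fixture plate. Without picking it up, push the wider one against the plate's front edge with the fingertips until it tips up and flips over onto the plate, so that it lies there open side up; then push it back until its whole long side is flush against the fence. Do not disturb the narrow channel, the connector strip on the plate, or the breaker and the blue-capped module beside it.

Things in the scene. Friction and masses are not known exactly. Their poses are not given: they have to be found in the camera images.
- wide_channel: Folded sheet-steel channel, plain grey, 54 mm wide (its x) x 120 mm long (its y) x 17 mm high, 2 mm sheet, about 0.11 kg. It starts open side down on its two long flanges (15 mm high), web on top, ends open. Origin: centre of the open side (bench level at the start); z points from the open side to the web (up at the start), x roughly toward the plate. Turned over, its z points down and its origin is 17 mm above what it lies on.
- edge_far (a point): On the wide channel: middle of the outer face of the long flange that at the start is nearer the plate, 8 mm above the open side (channel frame x = +27 mm). This flange stays low while the channel tips.
- edge_near (a point): On the wide channel: the same point of the other flange, the one nearer the robot at the start (channel frame x = -27 mm).
- narrow_channel: A like channel but only 38 mm wide (its x) x 120 mm long x 17 mm high, open side down in front of the plate beside the wide one; which is left and which is right varies. Leave alone. Origin: centre of its underside.
- plate: Fixed pale aluminium fixture plate (it never moves) on the bench, 390 mm wide (its y), 8 mm thick, with a dark fence bar along its back. Origin: on the bench below the middle of its front edge, the edge toward the robot; its x points away from the robot across the plate, z up. Its front is a square 8 mm step.
- plate_front (a point): Middle of the plate's front upper edge, 8 mm above the bench; axes as the plate's. The far flange of a channel pushed against this step catches on it; the channel then turns about this edge when the fingertips push its near flange forward and drag it upward by friction (about 8 N is enough).
- fence (a point): Middle of the foot of the fence's front face, on the plate's top, 125 mm behind the front edge; axes as the plate's. The fence stands 14 mm above the plate and is 20 mm thick and as wide as the plate.
- strip: Cream twelve-way connector strip, 22 x 120 x 14 mm, lying loose on the middle of the plate, pointing from front to back between the two channels' lanes. Leave alone. Origin: centre of its underside.
- breaker: Light grey three-pole breaker, 85 x 53 x 74 mm, loose on the bench beside the left end of the plate. Leave alone. Origin: centre of its underside.
- module: Cream transformer module with a blue cap, 54 x 58 x 96 mm, loose on the bench beside the right end of the plate. Leave alone. Origin: centre of its underside.
Mind the look-alikes: they are no part of the job. Leave any green, turquoise or yellow look-alike of the wide_channel alone.

How it is judged:
By the outcome, as a careful person would: the job done as asked, in the order asked, and still so for the second after the job is handed in, with the robot touching nothing.
It also fails if it takes over 62 s, if anything falls off the work surface, if the arm or the gripper's body presses on something with over 40 N, if the wrist force passes 120 N, or if a joint passes its speed limit or range.

## Working session

There is one attempt and no reset: what is moved stays moved. The work goes in short steps, Python scripts to look and compute and a shell command to move; the robot and the scene stay as the last step left them, time stands still between calls to the robot, and variables do not carry over. Pictures are saved under pics/ and viewed, at most 10 in all, crops included, and the job is handed in when it is done.

```bash
mkdir -p pics; ls; cat > h.py <<'E'
import numpy as np, cv2
from station import arm
def world(cam,u,v,d):
    c=arm.get_calibration(cam); K=np.array(c["mtx"]);k1=c["k1"]
    u=np.asarray(u,float);v=np.asarray(v,float);d=np.asarray(d,float)
    xd=(u-K[0,2])/K[0,0]; yd=(v-K[1,2])/K[1,1]
    x,y=xd.copy(),yd.copy()
    for _ in range(20):
        s=1+k1*(x*x+y*y); x,y=xd/s,yd/s
    P=np.stack([x*d,y*d,d],-1)
    return (P-np.array(c["t"]))@np.array(c["R"])
def save(n,im): cv2.imwrite("pics/"+n,cv2.cvtColor(im,cv2.COLOR_RGB2BGR))
E
python3 - <<'E'
from h import *
s=arm.get_state();print(s)
im,d=arm.grab_frame("top");save("top0.png",im);np.save("d0.npy",d)
for n in ["wide_channel","narrow_channel","plate","strip","breaker","module"]:
    for r in arm.trace(n,"top")[:3]:
        m=r["mask"]&(d>0); v,u=np.nonzero(m)
        P=world("top",u,v,d[m]); rect=cv2.minAreaRect(P[:,:2].astype(np.float32))
        print(n,round(r["score"],2),r["extent"],np.round(np.median(P,0),4),np.round(rect[0],4),np.round(rect[1],4),round(rect[2],1),"rgb",np.median(im[m],0))
im,d=arm.grab_frame("scene");save("scene0.png",im)
E
```

```text
pics
{'t': 0.0, 'q': array([-9.09902613e-01,  3.59332380e-01,  1.10688270e-02, -3.42793891e-04,
       -1.22408332e+00, -2.88088857e-01]), 'qd': array([ 0.00233702, -0.00165681,  0.0003688 ,  0.00024206, -0.00154092,
       -0.00150837]), 'joint_efforts': array([-6.37036428e-04, -5.82716954e+01,  2.93052721e+01,  6.99712291e+00,
        6.82882121e-03, -1.67053158e-04]), 'eef_pos': array([ 0.24564746, -0.62819941,  0.22566359]), 'ee_rot': array([ 3.14001444e+00, -1.31610810e-04, -2.76890443e+00]), 'force': array([ 0.77197532, -0.37486938, -0.04017182]), 'moment': array([-0.04535192,  0.03850927, -0.01355231]), 'gripper_force': 0.0, 'width': 0.08747883257054631}
wide_channel 0.97 [263.6, 264.5, 39.4, 46.4] [0.3268 0.127  0.0158] [0.3254 0.1287] [0.0535 0.1196] 47.0 rgb [ 72. 149. 149.]
wide_channel 0.86 [326.8, 247.9, 49.9, 44.0] [ 0.3508 -0.0503  0.0157] [ 0.3516 -0.0519] [0.057  0.1233] 24.2 rgb [ 69. 133.  83.]
wide_channel 0.79 [281.7, 202.0, 51.8, 39.5] [0.4862 0.0505 0.0157] [0.4891 0.0511] [0.0589 0.1212] 20.8 rgb [136. 140. 141.]
narrow_channel 0.86 [358.1, 190.5, 45.6, 20.4] [ 0.5215 -0.1503  0.0159] [ 0.5228 -0.1514] [0.0384 0.1205] 7.1 rgb [136. 140. 141.]
plate 0.72 [257.1, 122.6, 150.4, 86.7] [ 0.6378 -0.0157  0.0077] [ 0.6419 -0.0252] [0.1588 0.3973] 10.9 rgb [147. 151. 153.]
strip 0.84 [322.0, 149.6, 18.9, 38.9] [ 0.6226 -0.028   0.0164] [ 0.6277 -0.0288] [0.1211 0.0237] 9.6 rgb [118. 118. 110.]
strip 0.68 [258.2, 122.8, 151.4, 86.8] [ 0.6378 -0.0128  0.0078] [ 0.6428 -0.0241] [0.1584 0.3919] 10.5 rgb [147. 151. 154.]
breaker 0.75 [209.6, 190.4, 29.2, 39.0] [0.5297 0.2567 0.052 ] [0.5429 0.2692] [0.1034 0.0633] 26.5 rgb [130. 131. 129.]
breaker 0.49 [356.9, 189.5, 48.3, 24.3] [ 0.5215 -0.1513  0.0158] [ 0.5251 -0.1511] [0.0433 0.1204] 7.4 rgb [136. 140. 141.]
```

View pics/top0.png

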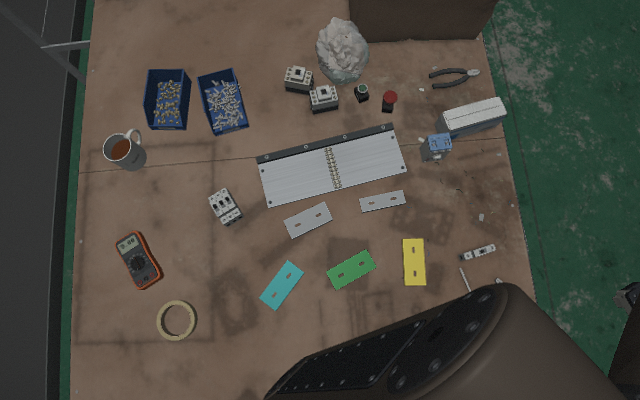

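View pics/scene0.png

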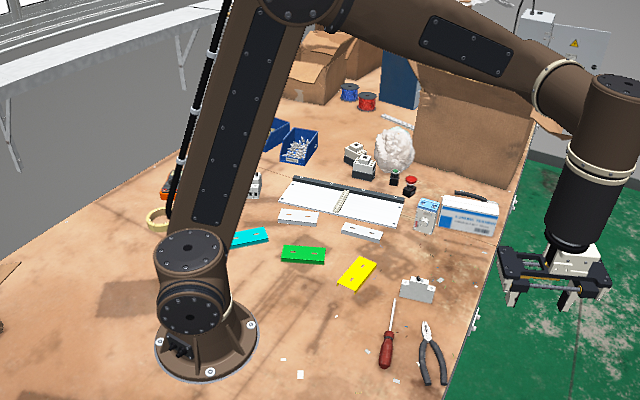

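The grey wide channel is at pixel (308,220). Its look-alikes are turquoise (281,285), green (351,270) and yellow (414,262). The narrow grey channel is at (382,201). Only the piece at (308,220) is both plain grey and 54 mm wide, so that is the one meant. I'll confirm it in a crop and work out its pose in the plate frame.

```bash
cat >> h.py <<'E'
def plate_pose(d,cam="top",box=(0.5,0.8,-0.25,0.2)):
    v,u=np.mgrid[0:400,0:640]; P=world(cam,u,v,d); return P
E
python3 - <<'E'
from h import *
print("hold",arm.hold_point_z)
im,d=arm.grab_frame("top")
save("crop0.png",cv2.resize(im[115:250,250:420],None,fx=4.5,fy=4.2,interpolation=cv2.INTER_CUBIC))
v,u=np.mgrid[0:400,0:640]; P=world("top",u,v,d); z=P[...,2]
def rect(m,n):
    r=cv2.minAreaRect(P[m][:,:2].astype(np.float32)); print(n,m.sum(),np.round(r[0],4),np.round(r[1],4),round(r[2],2),np.round(np.percentile(P[m][:,2],[5,50,95]),4)); return r
tr={}
for n in ["wide_channel","narrow_channel","plate","strip"]:
    rs=arm.trace(n,"top")
    for r in rs:
        m=r["mask"]&(d>0); c=np.median(im[m],0)
        if np.ptp(c)<15 and n not in tr: tr[n]=m; rect(m,n)
pl=tr["plate"]
# front edge: for plate-top pixels near 8mm, per column the lowest row
m=pl&(abs(z-.008)<.004)
pts=[]
for c in range(270,405):
    r=np.nonzero(m[:,c])[0]
    if len(r)>8: pts.append(P[r.max(),c,:2])
pts=np.array(pts,np.float32)
l=cv2.fitLine(pts,cv2.DIST_HUBER,0,.01,.01).ravel(); dirn=l[:2]*np.sign(l[1]); yaw=np.arctan2(-dirn[0],dirn[1])
ex=np.array([np.cos(yaw),np.sin(yaw)]); ey=np.array([-np.sin(yaw),np.cos(yaw)])
q=P[pl][:,:2]@ey; mid=(np.percentile(q,.5)+np.percentile(q,99.5))/2
x0=l[2:]@ex; o=x0*ex+mid*ey
print("plate yaw",np.degrees(yaw),"front x'",x0,"origin",o,"width",np.ptp(q),"depth",np.percentile((P[pl][:,:2]-o)@ex,[.5,99.5]), "resid",np.std((pts-l[2:])@ex))
for n in tr:
    A=(P[tr[n]][:,:2]-o); b=cv2.boxPoints(cv2.minAreaRect(np.c_[A@ex,A@ey].astype(np.float32))); print(n,"plate-frame corners",np.round(b,3).tolist())
np.save("o.npy",[o[0],o[1],yaw])
print(arm.get_state()["t"])
E
```

```text
hold 0.0188
wide_channel 1006 [0.4908 0.0504] [0.0606 0.1238] 21.33 [0.0001 0.0155 0.0186]
narrow_channel 639 [ 0.5247 -0.15  ] [0.0424 0.1182] 6.81 [0.0043 0.0157 0.019 ]
plate 6895 [ 0.6365 -0.0246] [0.145  0.3904] 10.41 [0.0044 0.0078 0.0218]
strip 305 [ 0.6252 -0.028 ] [0.1162 0.0212] 9.59 [0.0089 0.0169 0.0237]
plate yaw 10.135869 front x' 0.55162424 origin [ 0.56696661 -0.03690053] width 0.39084132738316624 depth [-0.00054375  0.14120475] resid 0.01408198
wide_channel plate-frame corners [[-0.10100000351667404, 0.15399999916553497], [-0.07699999958276749, 0.032999999821186066], [-0.017999999225139618, 0.04500000178813934], [-0.041999999433755875, 0.16599999368190765]]
narrow_channel plate-frame corners [[-0.0860000029206276, -0.16200000047683716], [-0.04399999976158142, -0.164000004529953], [-0.03700000047683716, -0.04600000008940697], [-0.07900000363588333, -0.04399999976158142]]
plate plate-frame corners [[-0.003000000026077032, 0.19499999284744263], [-0.0010000000474974513, -0.19599999487400055], [0.14399999380111694, -0.19499999284744263], [0.1420000046491623, 0.19499999284744263]]
strip plate-frame corners [[0.0010000000474974513, -0.012000000104308128], [0.11699999868869781, -0.013000000268220901], [0.11699999868869781, 0.008999999612569809], [0.0010000000474974513, 0.009999999776482582]]
0.65
```

View pics/crop0.png

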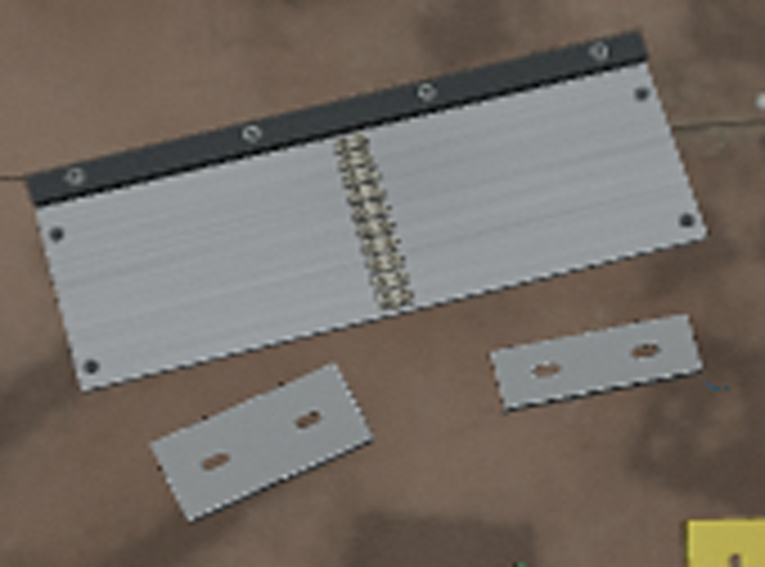

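The crop confirms it: the grey 54 mm channel is left of the strip lane, turned about 11° relative to the plate. Next I move behind it with the tool squared to the plate and the fingers 60 mm apart.

```bash
python3 -m crank '[[[-10.5,10,0,1],[-10.5,10,0,2.2],[-10.5,10,0,2.2],[-10.5,10,0,2.2],[-10.5,10,0,2.2],[-10.5,10,0,2.2],[-16.3,22.2,3,2.2],[-16.3,22.2,4,2.2],[-16.3,22.2,4,2.2],[-16.3,22.2,4,2.2],[-16.3,22.2,4,2.2],[-16.3,22.2,4,2.2]]]' 0.32
cat > st.py <<'E'
from h import *
o=np.array([.5652,-.0377]); a=np.radians(10.4); ex=np.array([np.cos(a),np.sin(a)]); ey=np.array([-np.sin(a),np.cos(a)])
def st():
    s=arm.get_state(); p=s["eef_pos"][:2]-o
    print("t",s["t"],"plate xyz mm",np.round([p@ex*1e3,p@ey*1e3,s["eef_pos"][2]*1e3],1),"yaw rel",round(np.degrees(s["ee_rot"][2]-a)+180,2),"rp",np.round(s["ee_rot"][:2],3),"F",np.round([s["force"][:2]@ex,s["force"][:2]@ey,s["force"][2]],1),"w",round(s["width"],4))
if __name__=="__main__": st()
E
python3 st.py
```

```text
t: 2.15
eef_pos: [0.4231, 0.039, 0.1263]
ee_rot: [3.141, 0.001, -2.959]
force: [1.3, -0.3, 0.2]
width: 0.0592
gripper_force: 0.0
t 2.15 plate xyz mm [-125.9  101.1  126.3] yaw rel 0.07 rp [3.141e+00 1.000e-03] F [ 1.2 -0.6  0.2] w 0.0592
```

```bash
python3 -m crank '[[[0,0,2,0],[0,0,4,0],[0,0,4.6,0],[0,0,4.6,0],[-0.5,0,4.6,0],[-0.8,0,4.6,0],[-1.1,0,4.6,0],[-1.4,0,4.6,0],[-1.7,0,4.6,0],[-1.9,0,4.6,0],[-2.1,0,4.6,0],[-2.1,0,4.6,0]]]'
python3 - <<'E'
from st import *
st()
im,d=arm.grab_frame("top")
for r in arm.trace("wide_channel","top"):
    m=r["mask"]&(d>0)
    if np.ptp(np.median(im[m],0))<15:
        v,u=np.nonzero(m); P=world("top",u,v,d[m]); A=P[:,:2]-o
        k=P[:,2]>.011
        print(r["score"],np.round(cv2.boxPoints(cv2.minAreaRect(np.c_[A@ex,A@ey][k].astype(np.float32))),4).tolist())
save("top1.png",cv2.resize(im[115:250,230:420],None,fx=4,fy=4,interpolation=cv2.INTER_CUBIC))
E
```

```text
t: 3.65
eef_pos: [0.475, 0.046, 0.0115]
ee_rot: [-3.141, -0.0, -2.961]
force: [-1.6, -0.9, 2.1]
width: 0.0593
gripper_force: 1.0
t 3.65 plate xyz mm [-73.6  98.6  11.5] yaw rel -0.06 rp [-3.141 -0.   ] F [-1.7 -0.6  2.1] w 0.0593
```

View pics/top1.png

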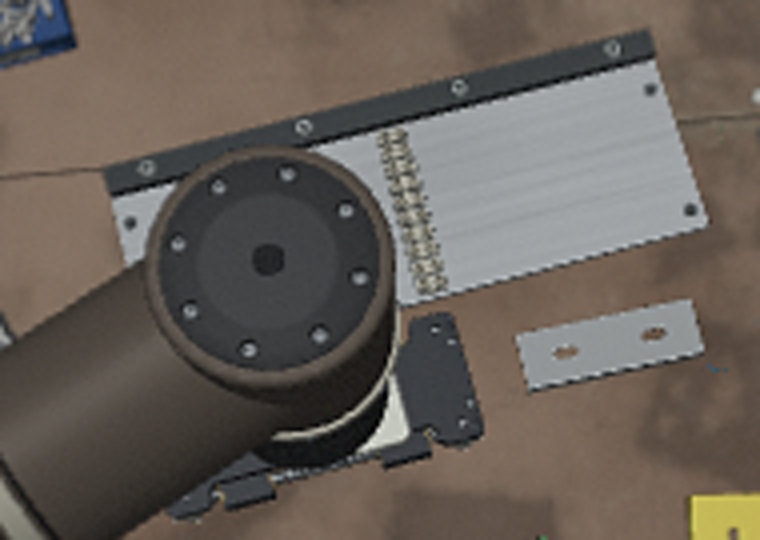

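The arm hides the channel from the top camera, so force feedback will have to tell me when it meets the step.

```bash
python3 -m crank '[[[-0.1,0,0,0],[-0.2,0,0,0],[-0.3,0,0,0],[-0.4,0,0,0],[-0.4,0,0,0]]]' >/dev/null; python3 st.py;  python3 -m crank '[[[-0.05,0,0,0],[-0.1,0,0,0],[-0.1,0,0,0]]]' >/dev/null; python3 st.py
python3 - <<'E'
from h import *
im,d=arm.grab_frame("scene");save("scene1.png",cv2.resize(im[150:270,200:420],None,fx=3.6,fy=3.6,interpolation=cv2.INTER_CUBIC))
E
```

```text
t 4.375 plate xyz mm [-63.8  98.8  11.5] yaw rel -0.05 rp [-3.142 -0.   ] F [-1.3  0.4  1.6] w 0.0597
t 4.75 plate xyz mm [-63.6  98.7  11.4] yaw rel -0.08 rp [-3.141 -0.004] F [-10.1   5.3  10.1] w 0.0594
```

View pics/scene1.png

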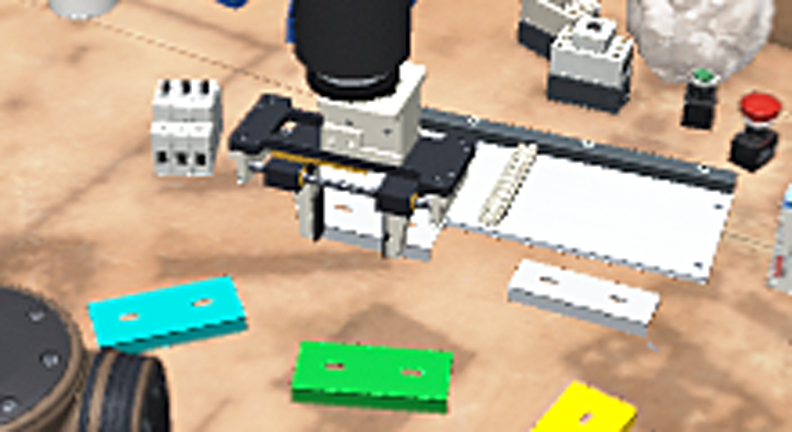

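Contact is at the expected x (−63.6 mm; the 54 mm width plus half a finger gives −63.5), so the channel sits square against the step. Now the tipping arc about the plate edge, with a light press.

```bash
python3 -m crank '[[[-0.04,0,0,0],[-0.06,0,-0.17,0],[-0.1,0,-0.35,0],[-0.15,0,-0.52,0],[-0.21,0,-0.68,0],[-0.29,0,-0.84,0],[-0.38,0,-0.99,0],[-0.38,0,-0.99,0]]]' >/dev/null; python3 st.py
python3 - <<'E'
from h import *
im,d=arm.grab_frame("scene");save("scene2.png",cv2.resize(im[150:270,200:420],None,fx=3.6,fy=3.6,interpolation=cv2.INTER_CUBIC))
E
```

```text
t 5.8 plate xyz mm [-54.2  98.5  35.9] yaw rel -0.08 rp [-3.141 -0.004] F [-8.4  2.7  4.8] w 0.0594
```

View pics/scene2.png

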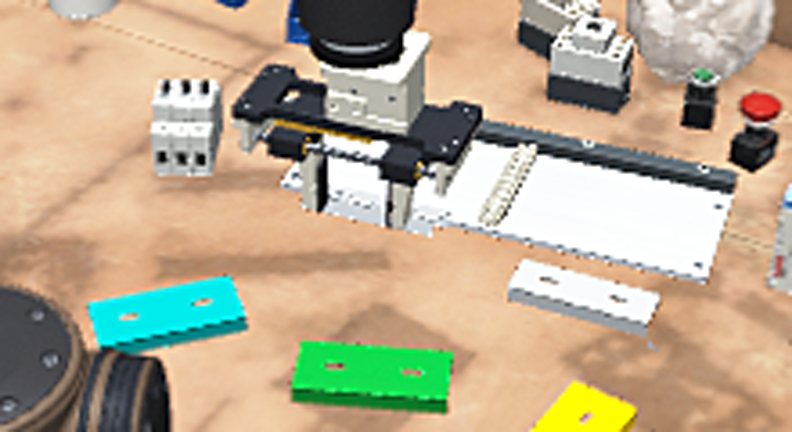

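Tipped about 30° as predicted, with the near flange pressed against the fingertips and the step holding the far one. I continue past 60°, then push horizontally on the rim.

```bash
python3 -m crank '[[[-0.1,0,-0.14,0],[-0.22,0,-0.27,0],[-0.35,0,-0.39,0],[-0.49,0,-0.5,0],[-0.64,0,-0.6,0],[-0.79,0,-0.69,0],[-0.95,0,-0.7,0],[-1.1,0,-0.7,0],[-1.25,0,-0.7,0],[-1.25,0,-0.7,0]]]' >/dev/null; python3 st.py
python3 - <<'E'
from h import *
im,d=arm.grab_frame("scene");save("scene3.png",cv2.resize(im[150:270,200:420],None,fx=3.6,fy=3.6,interpolation=cv2.INTER_CUBIC))
E
```

```text
t 7.1 plate xyz mm [-14.7  98.6  60.7] yaw rel 0.16 rp [-3.141  0.012] F [-10.1  -1.6  51.8] w 0.0594
```

View pics/scene3.png

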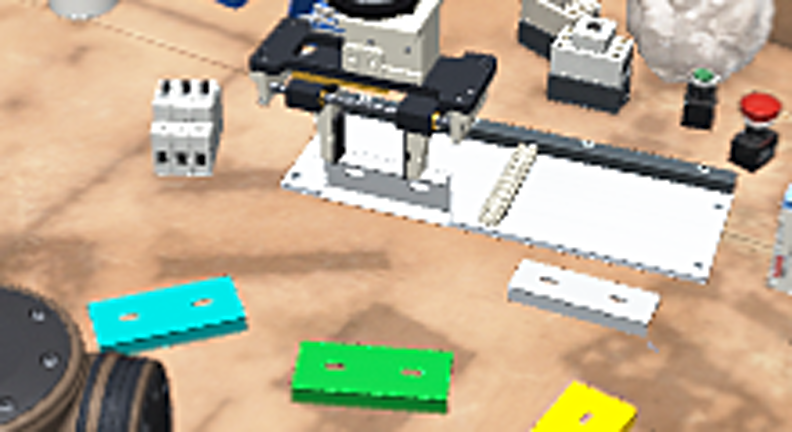

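The channel stands almost vertical, with the fingertips pressing down on its upper flange at about 52 N, which is too hard. I relieve that while easing forward.

```bash
python3 -m crank '[[[-0.05,0,-0.12,0],[-0.12,0,-0.22,0],[-0.2,0,-0.26,0],[-0.2,0,-0.26,0]]]' >/dev/null; python3 st.py
```

```text
t 7.65 plate xyz mm [-13.5  98.6  61.9] yaw rel 0.01 rp [-3.142  0.004] F [-2.  -1.5 10.1] w 0.06
```

```bash
python3 -m crank '[[[0,0,-0.1,0],[0,0,-0.3,0],[0,0,-0.5,0],[0.3,0,-0.5,0],[0.6,0,-0.5,0],[0.6,0,-0.5,0]]]' >/dev/null; python3 st.py
python3 - <<'E'
from st import *
im,d=arm.grab_frame("scene")
for r in arm.trace("wide_channel","scene"):
    m=r["mask"]&(d>0); c=np.median(im[m],0)
    v,u=np.nonzero(m); P=world("scene",u,v,d[m]); A=P[:,:2]-o
    Q=np.c_[A@ex,A@ey,P[:,2]]*1e3
    print(round(r["score"],2),r["extent"],c,np.round(np.percentile(Q,[3,25,50,75,97],axis=0),0).tolist())
E
```

```text
t 8.4 plate xyz mm [-31.4  98.7  72.7] yaw rel -0.04 rp [ 3.142 -0.   ] F [ 0.4 -1.   0.5] w 0.0596
0.97 [226.8, 228.9, 40.0, 17.1] [  0. 234. 234.] [[-253.0, 152.0, 2.0], [-230.0, 178.0, 14.0], [-211.0, 202.0, 16.0], [-193.0, 223.0, 18.0], [-166.0, 250.0, 20.0]]
0.9 [273.5, 244.4, 50.4, 24.0] [ 15. 220.  79.] [[-250.0, -33.0, 0.0], [-235.0, -8.0, 13.0], [-222.0, 22.0, 16.0], [-204.0, 52.0, 18.0], [-182.0, 80.0, 20.0]]
0.83 [339.4, 257.7, 39.9, 33.5] [255. 253.   0.] [[-293.0, -172.0, 5.0], [-267.0, -154.0, 15.0], [-240.0, -140.0, 17.0], [-210.0, -125.0, 18.0], [-183.0, -107.0, 20.0]]
0.59 [282.9, 203.9, 37.7, 19.8] [247. 249. 250.] [[-61.0, 39.0, 3.0], [-56.0, 66.0, 15.0], [-42.0, 96.0, 16.0], [-22.0, 125.0, 18.0], [-8.0, 149.0, 20.0]]
```

The depth shows the channel has fallen back flat (x −61…−8 mm, top at 16 mm). My horizontal finish pressed it down off the step. I'll redo the arc and follow it all the way past 90° without letting go.

```bash
python3 -m crank '[[[1.2,0,0,0],[2.4,0,0,0],[2.4,0,1.5,0],[2.4,0,2.45,0],[2.4,0,2.45,0],[2.0,0,2.45,0],[1.7,0,2.45,0],[1.4,0,2.45,0],[1.3,0,2.45,0],[1.3,0,2.45,0]]]' >/dev/null; python3 st.py; python3 -m crank '[[[-0.05,0,0,0],[-0.1,0,0,0],[-0.1,0,0,0]]]' >/dev/null; python3 st.py
```

```text
t 9.75 plate xyz mm [-64.2  98.4  12. ] yaw rel -0.07 rp [-3.141e+00 -3.000e-03] F [-6.4  1.7 10.6] w 0.0597
t 10.125 plate xyz mm [-63.4  98.3  11.9] yaw rel -0.09 rp [-3.141 -0.005] F [-12.1   4.9  16.7] w 0.06
```

```bash
python3 -m crank '[[[-0.07,0,-0.2,0],[-0.12,0,-0.39,0],[-0.17,0,-0.56,0],[-0.23,0,-0.72,0],[-0.31,0,-0.88,0],[-0.4,0,-1.03,0],[-0.51,0,-1.17,0],[-0.62,0,-1.3,0],[-0.75,0,-1.43,0],[-0.89,0,-1.54,0],[-1.04,0,-1.63,0],[-1.19,0,-1.72,0]]]' >/dev/null; python3 st.py
```

```text
t 11.625 plate xyz mm [-32.   98.2  55.7] yaw rel -0.05 rp [-3.141e+00 -2.000e-03] F [-9.1  0.8 16.2] w 0.0598
```

Forces are radial, as wanted. I continue through 90° and beyond.

```bash
python3 -m crank '[[[-0.12,0,-0.08,0],[-0.24,0,-0.14,0],[-0.36,0,-0.19,0],[-0.49,0,-0.22,0],[-0.76,0,-0.27,0],[-1.03,0,-0.28,0],[-1.33,0,-0.31,0],[-1.61,0,-0.31,0],[-1.9,0,-0.31,0],[-1.9,0,-0.31,0]]]' >/dev/null; python3 st.py
python3 - <<'E'
from h import *
im,d=arm.grab_frame("scene");save("scene4.png",cv2.resize(im[150:270,200:420],None,fx=3.6,fy=3.6,interpolation=cv2.INTER_CUBIC))
E
```

```text
t 12.875 plate xyz mm [19.4 98.4 63.9] yaw rel 0.01 rp [-3.141  0.004] F [ 0.4 -3.4  7.9] w 0.0596
```

View pics/scene4.png

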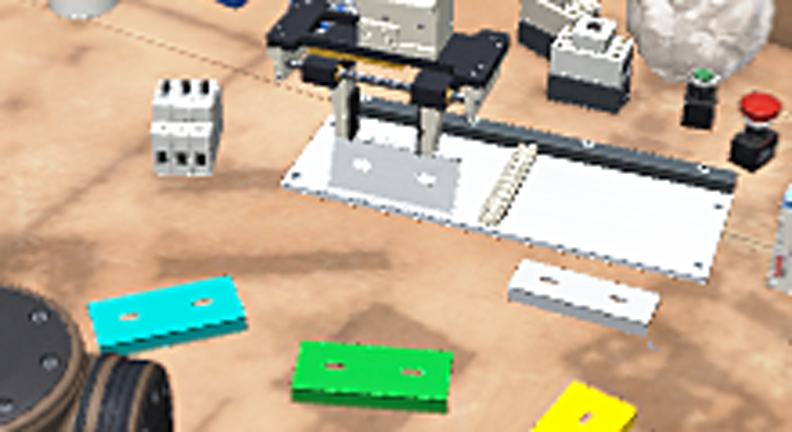

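```bash
cat > slope.py <<'E'
from st import *
im,d=arm.grab_frame("scene")
v,u=np.mgrid[195:212,290:330]; P=world("scene",u,v,d[195:212,290:330]).reshape(-1,3); A=P[:,:2]-o
Q=np.c_[A@ex,A@ey,P[:,2]]*1e3
for lo in range(0,76,6):
    k=(Q[:,2]>=lo)&(Q[:,2]<lo+6)&(Q[:,1]>50)&(Q[:,1]<150)
    if k.sum()>3: print("z",lo,k.sum(),"x",np.round(np.percentile(Q[k,0],[10,50,90]),0),"y",np.round(np.percentile(Q[k,1],[5,95])))
E
python3 slope.py
```

```text
z 0 101 x [-19.  -4.   2.] y [ 60. 143.]
z 6 69 x [-1.  7. 53.] y [ 61. 143.]
z 12 96 x [-4.  8. 14.] y [ 54. 142.]
z 18 56 x [ 7. 13. 16.] y [ 56. 143.]
z 24 68 x [12. 16. 20.] y [ 55. 147.]
z 30 31 x [13. 18. 22.] y [ 55. 136.]
z 36 36 x [16. 20. 24.] y [ 57. 110.]
z 42 20 x [19. 23. 26.] y [52. 86.]
```

The web leans about 22° past vertical toward the fence, held only by the fingertips on the rim. I ease it forward and let it go.

```bash
python3 -m crank '[[[-0.2,0,0,0],[-0.4,0,0,0],[-0.5,0,-0.2,0],[-0.5,0,-0.6,0],[0,0,-1.2,0],[1.5,0,-1.2,0],[3,0,-1.2,0],[5,0,-1.2,0],[5,0,-1.2,0],[5,0,-1.2,0]]]' >/dev/null; python3 st.py; python3 slope.py
cat > chk.py <<'E'
from st import *
im,d=arm.grab_frame("top")
for n in ["wide_channel","narrow_channel","strip"]:
  for r in arm.trace(n,"top"):
    m=r["mask"]&(d>0)
    if np.ptp(np.median(im[m],0))<15:
        v,u=np.nonzero(m); P=world("top",u,v,d[m]); A=P[:,:2]-o; Q=np.c_[A@ex,A@ey,P[:,2]]*1e3
        R=cv2.minAreaRect(Q[:,:2].astype(np.float32))
        print(n,round(r["score"],2),np.round(R[0],1),np.round(R[1],1),round(R[2],1),"z",np.round(np.percentile(Q[:,2],[5,50,95]),1))
E
python3 chk.py
```

```text
t 14.225 plate xyz mm [-108.    99.    93.5] yaw rel 0.0 rp [3.141e+00 2.000e-03] F [0.9 0.5 0.1] w 0.0592
z 0 93 x [-19.  -4.   3.] y [ 55. 145.]
z 6 167 x [ 1. 36. 57.] y [ 55. 144.]
z 12 68 x [ 8. 12. 62.] y [ 52. 147.]
z 18 44 x [ 7. 11. 59.] y [ 53. 144.]
z 24 15 x [ 8. 10. 40.] y [ 54. 138.]
narrow_channel 0.83 [ -62.6 -106.3] [125.5  38.2] 86.3 z [ 6.2 15.9 18.9]
strip 0.15 [37.5 -2.2] [239.5 402.9] 0.2 z [ 4.   8.1 23. ]
```

It has flipped: the web is on the plate with flanges up, spanning x of about 9–63 mm. Next I push it back to the fence.

```bash
python3 -m crank '[[[-1.5,0,0,0],[-3.1,0,1.5,0],[-3.1,0,3.1,0],[-3.1,0,3.1,0],[-3.7,0,3.1,0],[-4.2,0,3.1,0],[-4.5,0,3.1,0],[-4.8,0,3.1,0],[-5.1,0,3.1,0],[-5.4,0,3.1,0],[-5.7,0,3.1,0],[-5.7,0,3.1,0]]]' >/dev/null; python3 st.py; python3 -m crank '[[[-0.2,0,0,0],[-0.4,0,0,0],[-0.6,0,0,0],[-0.7,0,0,0],[-0.8,0,0,0],[-0.8,0,0,0]]]' >/dev/null; python3 st.py
```

```text
t 15.975 plate xyz mm [35.2 98.8 14.7] yaw rel -0.04 rp [3.142e+00 1.000e-03] F [-0.4  0.1 -0.6] w 0.0596
t 16.725 plate xyz mm [54.6 98.7 14.8] yaw rel -0.04 rp [3.142e+00 1.000e-03] F [-0.2 -0.5 -0. ] w 0.0596
```

```bash
python3 -m crank '[[[-0.1,0,0,0],[-0.2,0,0,0],[-0.3,0,0,0],[-0.36,0,0,0],[-0.4,0,0,0],[-0.4,0,0,0]]]' >/dev/null; python3 st.py
```

```text
t 17.475 plate xyz mm [60.8 98.5 14.4] yaw rel -0.08 rp [-3.141 -0.006] F [-11.4   3.9   8.8] w 0.0597
```

Firm contact at the expected place. I press a little more, retract and look.

```bash
python3 -m crank '[[[-0.08,0,-0.08,0],[-0.08,0,-0.08,0],[0.3,0,-0.08,0],[1.5,0,-0.1,0],[3,0,-1,0],[5,0,-3,0],[7,2,-4,0],[7,6,-4,0],[7,10,-4,0],[7,10,-4,0],[7,10,-4,0],[7,10,-4,0]]]'; python3 chk.py
python3 - <<'E'
from st import *
im,d=arm.grab_frame("top");save("top5.png",cv2.resize(im[100:250,200:420],None,fx=3.6,fy=3.6,interpolation=cv2.INTER_CUBIC))
v,u=np.mgrid[0:400,0:640];P=world("top",u,v,d).reshape(-1,3);A=P[:,:2]-o;Q=np.c_[A@ex,A@ey,P[:,2]]*1e3
for y in range(30,170,10):
    k=(abs(Q[:,1]-y)<5)&(Q[:,0]>50)&(Q[:,0]<150)
    q=Q[k]; h=q[q[:,2]>14]; print(y,"hi x:",np.sort(h[:,0]).round(0).tolist()[::3])
E
```

```text
t: 18.98
eef_pos: [0.3935, 0.2876, 0.1152]
ee_rot: [3.14, 0.002, -2.958]
force: [0.2, 0.6, 0.5]
width: 0.0601
gripper_force: 0.0
wide_channel 0.86 [98.8 92.9] [122.8  56.7] 89.5 z [ 6.   9.5 22.3]
narrow_channel 0.86 [ -62.2 -106.5] [125.8  38.8] 86.8 z [ 6.7 15.6 19.1]
narrow_channel 0.71 [77.8 -2.8] [158.9 399.3] 0.5 z [ 4.1  7.9 22.2]
narrow_channel 0.63 [99.2 93.4] [121.4  58.3] 89.8 z [ 5.9  9.6 22.4]
strip 0.69 [62.9 -1.7] [ 21.7 120.7] 88.9 z [ 9.  16.9 23.2]
30 hi x: [72.0, 125.0, 129.0, 131.0, 133.0, 135.0, 138.0, 140.0, 144.0]
40 hi x: [70.0, 72.0, 124.0, 125.0, 127.0, 129.0, 131.0, 135.0, 136.0, 138.0, 140.0, 141.0, 145.0]
50 hi x: [70.0, 71.0, 123.0, 125.0, 128.0, 131.0, 132.0, 135.0, 138.0, 140.0, 143.0, 145.0]
60 hi x: [71.0, 72.0, 73.0, 124.0, 124.0, 127.0, 129.0, 131.0, 135.0, 136.0, 138.0, 141.0, 143.0]
70 hi x: [71.0, 72.0, 124.0, 126.0, 130.0, 132.0, 134.0, 137.0, 139.0, 141.0, 143.0]
80 hi x: [71.0, 71.0, 73.0, 124.0, 125.0, 127.0, 130.0, 132.0, 134.0, 137.0, 139.0, 141.0, 144.0]
90 hi x: [71.0, 72.0, 124.0, 125.0, 128.0, 129.0, 131.0, 134.0, 137.0, 140.0, 142.0, 144.0]
100 hi x: [71.0, 72.0, 124.0, 125.0, 128.0, 130.0, 133.0, 135.0, 137.0, 139.0, 141.0, 144.0]
110 hi x: [70.0, 72.0, 73.0, 124.0, 125.0, 128.0, 131.0, 134.0, 136.0, 138.0, 139.0, 142.0, 144.0]
120 hi x: [71.0, 72.0, 124.0, 124.0, 127.0, 131.0, 133.0, 134.0, 137.0, 141.0, 143.0, 145.0]
130 hi x: [71.0, 72.0, 123.0, 124.0, 126.0, 129.0, 131.0, 133.0, 135.0, 137.0, 139.0, 143.0, 146.0]
140 hi x: [71.0, 72.0, 125.0, 127.0, 129.0, 132.0, 134.0, 137.0, 139.0, 141.0, 143.0, 147.0]
150 hi x: [71.0, 72.0, 124.0, 124.0, 127.0, 128.0, 131.0, 134.0, 137.0, 139.0, 141.0, 143.0]
160 hi x: [126.0, 127.0, 130.0, 130.0, 133.0, 136.0, 138.0, 139.0, 142.0, 145.0]
```

View pics/top5.png

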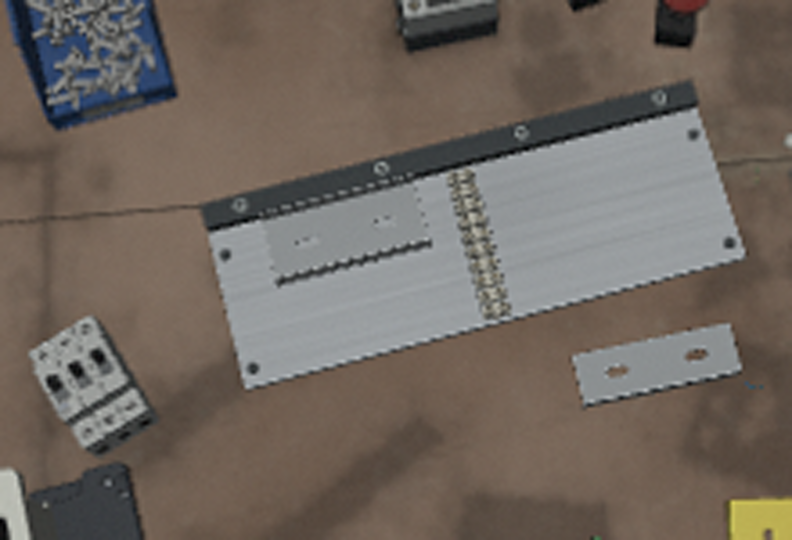

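The channel lies open side up, flat against the fence. Its near face is at x of about 71 mm along the whole length, and 71 + 54 = 125 mm, the fence position. The strip, narrow channel and breaker are where they were, and the arm is clear.

```bash
python3 -c "
from station import arm
print(arm.job_done())"
```

```text
the job is handed in; nothing more can be done
None
```

I flipped the wide channel onto the plate on the second try (the first fell back flat) and pushed it flush against the fence, open side up. It took about 19 s; the narrow channel, strip and breaker looked unmoved at the end, but I did not re-check the module.

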